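Snap a power strip into its desk holder

TASK

Mount the loose power strip in the holder on the desk: push it back (one end at a time goes easiest) until it lies flush and parallel along the rail and both snap hooks have dropped over its front edge. Press no harder than the sprung buffers and hooks need, for the shell is thin plastic: stop as soon as you feel the strip bottom on the rail, and never press on it with more than 25 N. Then switch the strip on at its rocker, and leave everything else on the desk where it is.

Things in the scene. Friction and masses are not known exactly. Their poses are not given: they have to be found in the camera images.
- holder: Power-strip holder fixed to the desk: aluminium angle 286 mm long, rail 43 mm high, 4 mm thick, its foot reaching 22 mm behind. Origin at desk level on the rail's bearing face (the side towards the robot), midway along; x points into the rail, away from the robot, y along it to the left, z up. Two snap hooks of sheet steel, sprung down, reach out from its top at y = +-112 to +-138 mm.
- buffer_left (a joint): Rubber-tipped sprung buffer in the rail's face at y = +100 mm, 33 mm up, in the holder's frame: 0 = standing 6 mm out of the face. The upper half of the strip meets it; with the strip flush on the rail it is pushed in 4 mm. It resists with 2 N at first touch, 5 N then.
- buffer_right (a joint): The same at y = -100 mm.
- hook_left_lip (a point): Lower edge of the left hook's lip at rest, mid width: 53.5 mm out from the rail's face, y = +125 mm, 38 mm above the desk. In front of it a flared lead-in rises gently to 48 mm up, 77 mm out. The flat sheet behind the lip clears 45 mm, its top is 48 mm up. The lip must end up just in front of the strip's upper front edge.
- hook_right_lip (a point): The same point of the right hook (y = -125 mm).
- hook_left (a joint): Lift angle of the left hook: 0 = down, at rest. The strip's top lifts it to about 0.065 rad while sliding under; it springs back to 0 in front of the strip once that end is pressed to within 1.5 mm of the rail, and then holds it against the buffer. It presses down with about 1.5 N.
- hook_right (a joint): The same for the right hook.
- strip: Loose white four-socket power strip, about 0.45 kg, sockets up. Origin at its underside; y along it, x towards its back (the side for the rail), z up. Body from y = -114 to +135 mm (a cord stub beyond -y), 42 mm high; lower half (to z = 22) x = -26.6 to 27.4 mm, upper half x = -24.6 to 25.4 mm. At home its origin lies at x = -28.9, y = -10.3 mm in the holder's frame.
- strip_middle (a point): Centre of the strip's body, 21 mm up (0.4, 10.3, 21 mm in its frame). It starts clear in front of the hooks, nearly centred between them (it must stay so within 11 mm for both hooks to catch it). Getting an end past its hook and buffer takes 7 to 13 N at that end, both ends at once about twice that; pressed flush on the rail the force climbs steeply. Push on its upper front face, clear of the hooks.
- strip_left_back (a point): Point on the strip's lower back face, 12 mm up, near its left end (27.4, 120 mm in its frame). It reaches x = 0 in the holder's frame when that end is pressed flush.
- strip_right_back (a point): The same near its right end, the end with the switch (27.4, -99.4 mm in its frame).
- rocker_raised_half (a point): Top of the raised half (towards the robot) of the strip's rocker switch: x = -6, y = -84, z = 46 mm in the strip's frame. The rocker spans x = -11 to 13 mm and is 12 mm wide along y. Pressing this half some 3 mm down, to 43 mm above the desk (1 mm above the strip's top), switches it on; it takes 3 to 8 N and stays.
- strip_switch (a joint): Rocker angle: 0 = off (half towards the robot raised), 0.349 = on (that half pressed right down).
- meter_centre (a point): Bystander, to be left alone: hand-held meter in a yellow bumper, 135x62x31 mm, lying at the right. Point near its middle, 10 mm above its underside.
- tin_centre (a point): Bystander, to be left alone: round grey tin, 62 mm wide, 24 high, behind the holder. Point near its middle, 10 mm above its underside.
- carton_centre (a point): Bystander, to be left alone: flat white carton, 64x110x17 mm, lying at the left. Point near its middle, 10 mm above its underside.
- pen_centre (a point): Bystander, to be left alone: marker pen, 132 mm long, 16 thick, lying near the front edge of the desk. Point near its middle, 10 mm above its underside.
- plug_centre (a point): Bystander, to be left alone: black mains plug, 35x58x16 mm, behind the holder. Point near its middle, 10 mm above its underside.

How it is judged:
On the way, in this order (a step that is already met when the one before it is completed fails the run):
1. the strip is home: both ends against the rail and both hooks down in front of it (x of each of strip_left_back, strip_right_back in the frame of holder above -0.003 m and value of joint each of hook_left, hook_right below 0.02 rad and y of strip_left_back in the frame of holder between 0.0987 and 0.1207 m and angle between strip's own z axis and vertical below 0.05 rad), for 0.2 s.
2. the rocker is switched on (value of joint strip_switch above 0.22 rad), for 0.2 s.
At the end, for the whole second after the job is handed in: The strip stands in the holder with both back ends within 3 mm of the rail's face, within 11 mm of the middle lengthwise and level, both hooks down (below 0.02 rad) in front of it, its rocker on (above 0.22 rad), at rest (all of step 1 and value of joint strip_switch above 0.22 rad and linear speed of strip below 0.01 m/s); the robot touches nothing.
It fails at once if the strip was pressed harder than 25 N (contact force between any of the fingers, the arm and strip above 25 N).
It fails at once if a bystander was moved more than 15 mm (distance of any of meter_centre, tin_centre, carton_centre, pen_centre, plug_centre from where it was at the start of the episode above 0.015 m).
It also fails if it takes over 72 s, if anything falls off the work surface, if the arm or the gripper's body presses on something with over 40 N, if the wrist force passes 120 N, or if a joint passes its speed limit or range.

ROBOT

A 7-joint arm with a two-finger parallel gripper is mounted at the origin on a cart in front of the work surface, level with it; the furniture and walls round the work are solid. World frame = base frame: x ahead of the robot, y to its left, z up, the work surface at z = 0. Lengths are in m, angles in rad, forces in N, time in s.
With the tool pointing down it reaches from about 0.425 to 0.925 m from the base axis. Payload 6.8 kg.
Tool frame: the origin (TCP) lies between the finger pads; the fingertips stand 14 mm ahead of it and the grasp point (between the pads) lies 5 mm behind it; z points along the fingers, y is the line along which they close (so a half turn about z gives the same grasp; the last joint's range is limited). The gripper opens to 85 mm and grips with 20 to 120 N. Pads are 22 mm wide; open, the fingers measure 114 mm over their backs; the gripper's body (76 mm by 85 mm) begins 54 mm behind the grasp point. The pads swing forward as they close: fully open they stand 13 mm farther back than shut.
Start: joints at [-1.407, 0.477, 0.022, 1.555, -0.011, 1.109, -0.083], TCP at [0.181, 0.65, 0.245] pointing down, gripper open.
Joint ranges: [-2.96, 2.96], [-0.34, 2.1], [-1.41, 1.46], [0.24, 2.44], [-1.37, 4.51], [0.17, 1.92], [-2.96, 2.96]. Speed limits (rad/s): [2.39, 2.39, 3.14, 3.14, 3.14, 3.14, 3.14].

INTERFACE

Orientations are given as a rotation vector (axis times angle).
In Python, from bench import r, eyes, ticket gives the robot as it stands. The module is installed in compiled form; this text tells all that it offers.
- The arm moves only by the tool arm_command, never from a script. Its argument "plan" is text: rows parted by semicolons, each of 4 numbers parted by spaces: the shift along the tool's x, y, z in m, then the turn about the tool's z in degrees. In form: tx ty tz yaw; .... A call has 1 to 20 rows; each row shifts and turns the commanded pose from where the row before left it, along the tool's axes as they then stand; what a row does not reach is not made up. A row lasts 1/8 s, in which the tool goes at most 62.5 mm and 10.7 degrees, less where a joint would pass 70% of its speed; a pose out of reach is approached as far as the arm can. A call is refused whole if a number of a shift passes 0.0625 or a number of a turn 10.7, either way. A call with a gripper value outside its range is refused whole. "hand" is the closure, from -1 (fully open) to 1 (shut), set as the call begins (left out, the last holds). The fingers move at their own pace and stop on an object; "grip_force" is the grip in N (left out, the last holds). Time passes only in rows, so rows that do not move let the fingers close. It gives the time, the measured TCP pose, the force, the opening and the grip force at its end, in the units of the state.
- r.get_obs(): the state, without advancing time (a new reading comes with each control period).
- eyes.grab_frame(name): name is "side" or "top" or "wrist"; returns (picture, depth): 384x512x3 uint8, red, green, blue; 384x512 float32, m along the optical axis (not along the pixel's ray), 0 where there is no reading.
- eyes.calibration(name): a dict with "fov_y" (degrees; the focal length in pixels is half the picture's height over the tangent of half this angle, whatever the lens; pixels are square), "cx", "cy" (the principal point, pixels), "k1" (the pictures are not rectified: a ray, as slopes to the right and down, at radius r is drawn at 1 + k1 r^2 times it, then the intrinsics apply), "origin" and "attitude" of the camera in the world; the wrist camera has in their place "tool_from_camera" (4x4, takes a point from camera to tool coordinates, whose origin is the TCP and whose axes are the flange's). Camera axes: x right, y up, looking along -z (the intrinsics and any distortion apply to the point x, -y, -z); pixel columns grow to the right and rows downward; lengths in m; the calibration is good to about 2 mm. A picture is of the moment at which its call begins: read the wrist's pose just before it. calibration takes no time and is no camera call.
- ticket.hand_in(): hands the job in; it is judged then, once.
The state is a dict: "clock": time; "joints": joint angles; "qvel": joint speeds; "tau": joint torques, N m; "tcp_pos": TCP position; "orientation": TCP orientation; "contact_force": force on the tool from outside, world axes, zero at the start; "moment": the same for the moment, N m; "grip_width": finger opening in m; "gripper_force": force on a finger pad.
Only numpy, scipy, OpenCV 4.12 (cv2) and the standard library are available. Lean on these libraries where they do the work, as an engineer would, in place of code of your own. Each camera call takes 0.05 s, during which the arm holds its last target. There are 200 camera calls.

## Working session

There is one attempt and no reset: what is moved stays moved. The work goes in short steps, Python scripts to look and compute and a tool call to move; the robot and the scene stay as the last step left them, time stands still between calls to the robot, and variables do not carry over. Pictures are saved under pics/ and viewed, at most 10 in all, crops included, and the job is handed in when it is done.

Besides the shell and the picture viewer there is one more tool, called after "Emit:" as a command line: name --argument value ..., lists and objects as JSON in quotes. arm_command: Moves the arm, as the interface text tells. Its arguments: {"type":"object","properties":{"plan":{"type":"string"},"hand":{"type":"number"},"grip_force":{"type":"number"}},"required":["plan"]}

```bash
mkdir -p pics; cat > h.py <<'E'
import numpy as np,cv2
from scipy.spatial.transform import Rotation as R
from bench import r,eyes,ticket
def att(a):
    a=np.array(a,float)
    return a if a.shape==(3,3) else R.from_rotvec(a).as_matrix() if a.size==3 else R.from_quat(a).as_matrix()
def cam(n):
    c=eyes.calibration(n); f=192/np.tan(np.radians(c['fov_y'])/2)
    if 'origin' in c: return c,f,np.array(c['origin']),att(c['attitude'])
    o=r.get_obs(); T=np.eye(4);T[:3,:3]=R.from_rotvec(o['orientation']).as_matrix();T[:3,3]=o['tcp_pos']
    M=T@np.array(c['tool_from_camera']); return c,f,M[:3,3],M[:3,:3]
def rays(C,uv):
    c,f,o,A=C; uv=np.atleast_2d(np.array(uv,float)); d=(uv-[c['cx'],c['cy']])/f; s=d.copy()
    for _ in range(20): s=d/(1+c['k1']*(s**2).sum(1,keepdims=True))
    return np.c_[s[:,0],-s[:,1],-np.ones(len(s))]@A.T
def onplane(C,uv,z):
    d=rays(C,uv); return C[2]+d*((z-C[2][2])/d[:,2])[:,None]
def cloud(C,D):
    h,w=D.shape; v,u=np.mgrid[:h,:w]; return (C[2]+rays(C,np.c_[u.ravel(),v.ravel()])*D.ravel()[:,None]).reshape(h,w,3)
E
python3 - <<'E'
from h import *
for n in ('top','side','wrist'):
    C=cam(n);p,D=eyes.grab_frame(n);cv2.imwrite(f'pics/{n}0.png',p[:,:,::-1]);np.savez(f'{n}0.npz',p=p,D=D,o=C[2],A=C[3])
    print(n,C[0],C[2])
print(r.get_obs())
E
```

```text
top {'fov_y': 55.492738595375464, 'cx': 258.9604740449433, 'cy': 187.98372084479337, 'k1': -0.01738003999226952, 'origin': array([ 0.4665371 , -0.02286947,  1.04554492]), 'attitude': array([ 0.08315333, -0.07618972, -1.54685349])} [ 0.4665371  -0.02286947  1.04554492]
side {'fov_y': 54.31564798934847, 'cx': 253.66514859507697, 'cy': 187.08433658718016, 'k1': -0.06608767103831038, 'origin': array([ 0.53168284, -0.73518375,  0.5312304 ]), 'attitude': array([ 0.99583294, -0.0339958 , -0.06984226])} [ 0.53168284 -0.73518375  0.5312304 ]
wrist {'fov_y': 58.01315904027136, 'cx': 254.1969836120599, 'cy': 183.7516557146347, 'k1': -0.09906501938230132, 'tool_from_camera': array([[ 5.29984299e-04,  9.48622274e-01,  3.16410335e-01,
         8.08533919e-02],
       [ 9.99998731e-01, -9.78147183e-04,  1.25757137e-03,
        -6.40405615e-05],
       [ 1.50245609e-03,  3.16409267e-01, -9.48621589e-01,
        -1.27828074e-01],
       [ 0.00000000e+00,  0.00000000e+00,  0.00000000e+00,
         1.00000000e+00]])} [0.10322311 0.67158208 0.37227106]
{'clock': 0.15, 'joints': array([-1.4071113 ,  0.47761186,  0.02237801,  1.55617804, -0.01149381,
        1.10928039, -0.0831023 ]), 'qvel': array([-0.00088762, -0.00062863, -0.00041734, -0.00455725, -0.0015312 ,
       -0.00026386,  0.00027162]), 'tau': array([ 3.19558399e-03, -5.96922076e+01,  1.61048289e+00, -2.81490093e+01,
        1.26996450e-02,  6.53083407e-03, -1.70806281e-06]), 'tcp_pos': array([0.18111713, 0.64982233, 0.24456811]), 'orientation': array([-4.25610797e-01, -3.11255777e+00,  2.11614376e-03]), 'contact_force': array([-0.22192094,  0.97703908,  0.11699243]), 'moment': array([-0.00196209, -0.0004747 , -0.07202352]), 'gripper_force': 0.0, 'grip_width': 0.08535972401500247}
```

View pics/top0.png

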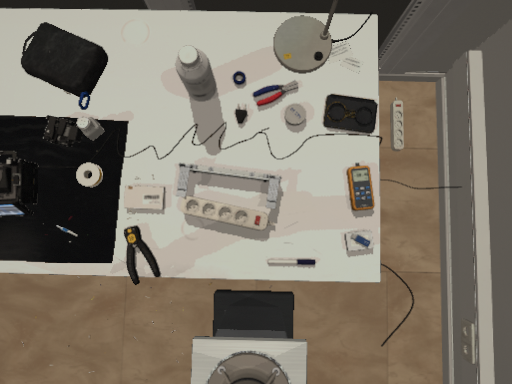

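View pics/side0.png

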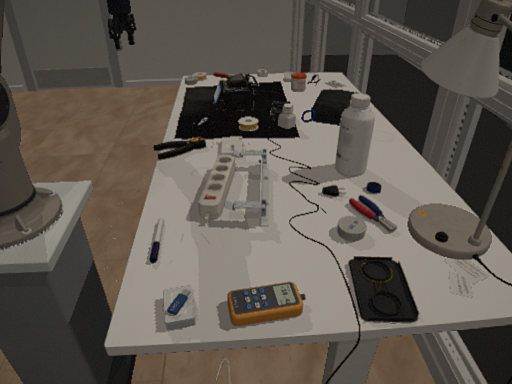

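```bash
python3 - <<'E'
from h import *
d=np.load('top0.npz');C=cam('top');P=cloud(C,d['D']);p=d['p']
print('desk z',np.median(P[255:265,150:250,2]))
cr=slice(150,245),slice(165,295)
Z=P[cr][:,:,2]; print(onplane(C,[[182,215],[268,228],[183,165],[278,178]],.043))
M=(Z>.03)&(Z<.06)
n,l,s,c=cv2.connectedComponentsWithStats(M.astype(np.uint8))
print(s,c)
im=cv2.resize(p[cr][:,:,::-1],None,fx=6,fy=6,interpolation=cv2.INTER_CUBIC);cv2.imwrite('pics/topc.png',im)
for i in range(0,95,3): print(''.join('%2d'%min(99,max(0,z*1000)) for z in Z[i,::3]))
E
```

```text
desk z -0.0003612524774357917
[[ 0.48962097  0.19224463  0.043     ]
 [ 0.45958226 -0.04441326  0.043     ]
 [ 0.62841881  0.19557437  0.043     ]
 [ 0.59780508 -0.06931404  0.043     ]]
[[    0     0   130    95 10413]
 [   11    13   105    67  1934]
 [   26    52     1     1     1]
 [   25    55     1     1     1]
 [   57    62     1     1     1]] [[64.87880534 46.51416499]
 [62.50465357 49.60134436]
 [26.         52.        ]
 [25.         55.        ]
 [57.         62.        ]]
 0 0 0 0 0 0 0 0 0 0 1 0 0 0 0 0 0 0 0 0 0 0 1 2 1 2 0 4 0 0 2 0 0 0 0 5 0 1 0 0 0 1 0 0
 0 0 0 0 1 0 0 0 0 0 0 0 3 1 0 0 0 0 4 1 0 1 0 0 0 0 0 1 0 1 0 1 0 0 0 0 0 0 4 0 0 0 5 0
 6 0 0 0 0 0 0 0 1 0 0 0 0 0 1 0 0 0 0 0 0 0 3 2 1 0 0 1 5 0 0 0 0 2 0 0 3 0 1 0 5 0 2 1
 0 0 0 0 0 0 0 0 1 0 0 0 0 4 0 0 0 0 0 0 0 1 0 1 0 0 0 0 2 0 0 0 0 1 0 2 0 0 0 0 0 2 3 0
 0 0 0 1 0 0 1 0 0 0 0 0 1 0 0 0 0 0 0 0 0 0 0 0 3 2 0 1 4 0 0 0 0 0 0 0 0 0 1 0 2 0 0 0
 1 0 0 1 4474851524638 0 5 1 1 0 0 0 0 0 0 0 2 0 0 0 0 0 0 0 0 0 0 0 0 0 0 2 1 0 0 0 0 0
 0 0 0 0 0414747464235 3 4 2 2 7 0 1 0 5 2 0 0 2 3 0 1 1 1 0 0 0 0 0 0 0 0 3 
[... 1536 characters left out ...]
0 1 2 0 1 0 0 0 0 0 0 0 0 0 01539374139414238374146453838191818 0 0 0 0 0 2 1
 2 0 0 0 0 0 0 0 0 0 0 0 0 1 2 0 0 1 0 0 0 2 1 014293942404243423841 3 0 1 1 0 0 0 3 0 0
 0 0 0 0 0 0 0 2 0 0 0 1 0 0 0 4 0 4 3 0 0 0 0 0 0 1 1 0 02044413426 0 0 0 0 3 1 1 0 0 0
 0 0 0 0 0 0 1 099 2 0 0 0 0 1 3 0 0 0 0 0 0 0 0 0 0 0 0 0 0 0 1 0 0 0 0 2 0 0 0 1 0 0 0
 0 0 0 0 0 0 0 0 1 2 0 1 1 0 0 0 0 0 0 0 0 0 4 0 0 0 1 1 0 0 0 0 1 0 0 0 0 0 0 0 0 0 1 0
 0 0 0 0 0 0 3 3 0 0 0 0 1 1 0 0 1 0 0 2 0 0 0 0 0 0 0 0 1 0 0 0 1 0 0 0 0 0 2 0 0 0 0 0
 0 0 1 2 0 1 0 0 0 2 3 0 1 0 0 0 1 0 0 0 0 1 1 0 0 0 1 0 0 2 0 0 0 1 2 0 1 1 0 0 0 1 0 2
 1 1 0 0 0 1 2 0 0 0 3 1 0 2 0 1 0 0 1 0 0 0 0 0 0 1 0 0 0 3 0 099 0 2 0 1 0 0 0 0 0 2 0
```

View pics/topc.png

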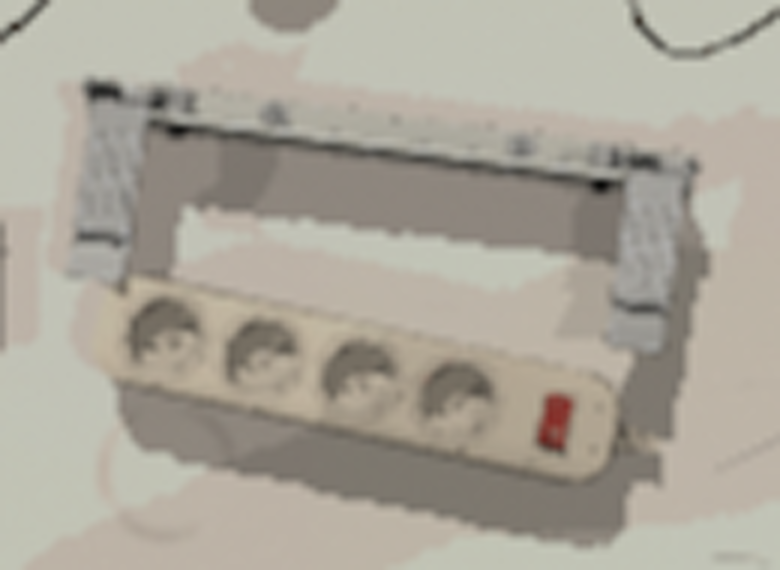

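Emit:
arm_command --plan "0 0 0 -9; -.026 -.039 -.0025 0; -.026 -.039 -.0025 0; -.026 -.039 -.0025 0; -.026 -.039 -.0025 0; -.026 -.039 -.0025 0; -.026 -.039 -.0025 0; -.026 -.039 -.0025 0; -.026 -.039 -.0025 0; -.026 -.039 -.0025 0; -.026 -.039 -.0025 0; -.026 -.039 -.0025 0; -.026 -.039 -.0025 0; -.026 -.039 -.0025 0; -.026 -.039 -.0025 0; 0 0 0 0; 0 0 0 0" --hand 1

```text
clock: 2.28
tcp_pos: [0.4799, 0.0666, 0.28]
orientation: [-0.18, -3.136, -0.0]
contact_force: [0.2, -0.1, 0.3]
grip_width: 0.0001
gripper_force: 0.0
```

```bash
python3 - <<'E'
from h import *
C=cam('wrist');p,D=eyes.grab_frame('wrist');cv2.imwrite('pics/w1.png',cv2.resize(p[:,:,::-1],(800,600)));np.savez('w1.npz',p=p,D=D,o=C[2],A=C[3])
print(C[2],r.get_obs()['tcp_pos'])
E
```

```text
[0.39967699 0.07573762 0.40791583] [0.47976971 0.06711679 0.28001256]
```

View pics/w1.png

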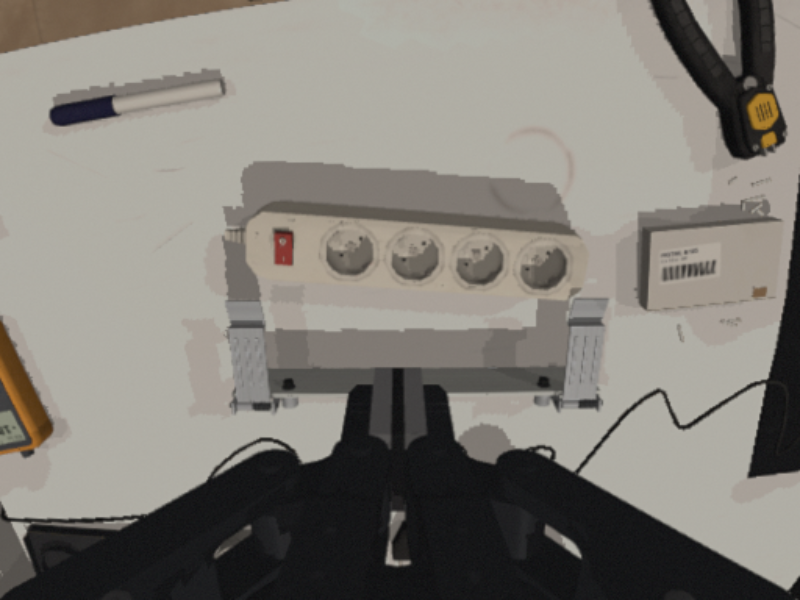

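```bash
python3 - <<'E'
from h import *
d=np.load('w1.npz');c=eyes.calibration('wrist');C=(c,192/np.tan(np.radians(c['fov_y'])/2),d['o'],d['A'])
s=1.5625
g=lambda uv,z:onplane(C,np.array(uv)/s,z)
hooks=g([[231,325],[266,325],[571,321],[604,322]],.039);print('lips',hooks)
rail=g([[290,393],[340,393],[470,393],[545,393]],.043);print('rail',rail)
L=(hooks[2]+hooks[3])/2;Rr=(hooks[0]+hooks[1])/2
y=L-Rr;print('lip dist',np.linalg.norm(y[:2]));y/=np.linalg.norm(y);x=np.array([y[1],-y[0],0])
yr=rail[3]-rail[0];print('yaw hooks',np.degrees(np.arctan2(-y[0],y[1])),'rail',np.degrees(np.arctan2(-yr[0],yr[1])))
o=(L+Rr)/2+x*.0535;o[2]=0;print('origin',o,'rail x',(rail-o)@x)
# strip
fr=g([[275,214],[350,219],[450,226],[550,233]],.042);bk=g([[275,281],[350,287],[450,294],[550,299]],.042)
for n,q in (('front',fr),('back',bk)): print(n,np.c_[(q-o)@x,(q-o)@y]*1e3)
m=cv2.inRange(cv2.cvtColor(d['p'],cv2.COLOR_RGB2HSV),(170,120,80),(180,255,255))|cv2.inRange(cv2.cvtColor(d['p'],cv2.COLOR_RGB2HSV),(0,150,80),(6,255,255))
n,l,st,ce=cv2.connectedComponentsWithStats(m);i=1+st[1:,4].argmax();q=onplane(C,ce[i],.0445)
print('rocker',st[i],q,(q-o)@x,(q-o)@y)
e=g([[247,243],[583,258]],.042);print('ends',np.c_[(e-o)@x,(e-o)@y])
T=R.from_rotvec(r.get_obs()['orientation']).as_matrix();print('toolx',T[:,0], 'ang to holder',np.degrees(np.arcsin(T[:,0]@y)),r.get_obs()['tcp_pos'],(r.get_obs()['tcp_pos']-o)@x,(r.get_obs()['tcp_pos']-o)@y)
E
```

```text
lips [[ 0.53695234 -0.06500692  0.039     ]
 [ 0.53983294 -0.03875759  0.039     ]
 [ 0.56239844  0.18622357  0.039     ]
 [ 0.56618187  0.21122695  0.039     ]]
rail [[ 0.59584249 -0.03009036  0.043     ]
 [ 0.59993175  0.00817899  0.043     ]
 [ 0.61122984  0.10692392  0.043     ]
 [ 0.6183207   0.16451905  0.043     ]]
lip dist 0.2519420650615543
yaw hooks -5.899942108393168 rail -6.588708114735919
origin [0.604558   0.06792216 0.        ] rail x [0.00140551 0.00153934 0.00262744 0.00376045]
front [[-136.76716303  -98.56847365]
 [-132.51277345  -47.04191344]
 [-126.88632915   21.60363105]
 [-121.47741603   91.48371655]]
back [[ -88.48255347 -102.41681729]
 [ -83.3965446   -48.89477492]
 [ -77.35003568   22.52885157]
 [ -72.70957219   95.20750718]]
rocker [176 149  11  20 155] [[ 0.48261109 -0.01381731  0.0445    ]] [-0.11289882] [-0.0938416]
ends [[-0.11661129 -0.11999211]
 [-0.1032759   0.11660596]]
toolx [-9.93576686e-01  1.13157877e-01  8.14301156e-04] ang to holder 0.597445430043559 [0.47976971 0.06711679 0.28001256] -0.12404449355592427 -0.013628282323745385
```

Emit:
arm_command --plan ".02 .0075 .03 0; .02 .0075 .04 0; 0 0 .045 0; 0 0 .045 0; 0 0 .045 0; 0 0 .038 0; 0 0 0 0; 0 0 0 0" --hand -1

```text
clock: 3.32
tcp_pos: [0.4427, 0.0864, 0.0383]
orientation: [0.178, 3.136, 0.001]
contact_force: [0.7, -0.2, 0.2]
grip_width: 0.0855
gripper_force: 0.0
```

```bash
cat > st.py <<'E'
from h import *
o=np.array([.6055,.0675,0]);x=np.array([.9936,-.1135,0]);y=np.array([.1135,.9936,0])
def show():
    s=r.get_obs();q=s['tcp_pos']-o;T=R.from_rotvec(s['orientation']).as_matrix()
    print('t',s['clock'],'tcp holder mm',np.round([q@x*1e3,q@y*1e3,q[2]*1e3],1),'F',s['contact_force']@x,s['contact_force']@y,s['contact_force'][2],'yaw err',np.degrees(T[:,0]@y))
E
python3 - <<'E'
from st import *
show()
p,D=eyes.grab_frame('side');cv2.imwrite('pics/s2.png',cv2.resize(p[90:290,130:380,::-1],(750,600)))
E
```

```text
t 3.325 tcp holder mm [-163.9    0.3   38.3] F 0.6941037817618413 -0.13221605562092487 0.20952179064738194 yaw err -0.002798824873378443
```

View pics/s2.png

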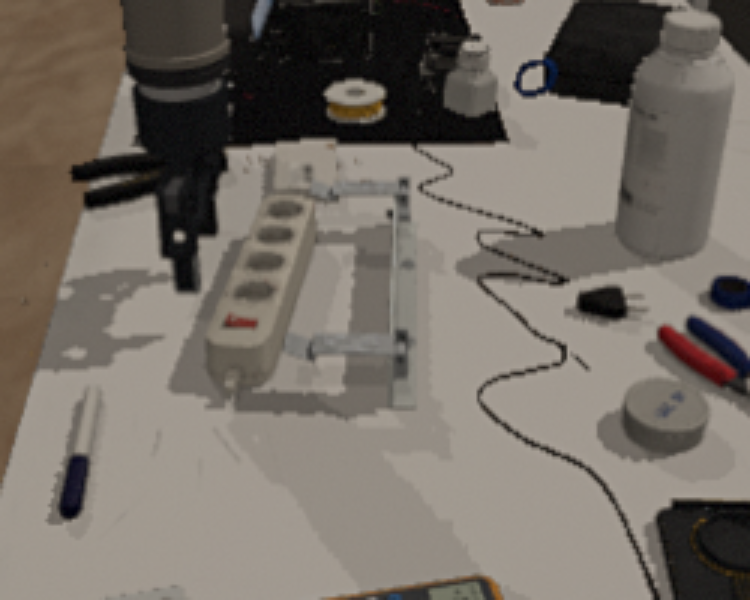

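Emit:
arm_command --plan "-.004 0 .006 0; -.005 0 0 0; -.003 0 0 0; -.002 0 0 0; -.002 0 0 0; -.002 0 0 0; -.002 0 0 0; -.002 0 0 0; -.002 0 0 0; -.002 0 0 0; -.002 0 0 0; -.002 0 0 0; -.002 0 0 0; -.002 0 0 0; -.002 0 0 0; -.002 0 0 0; -.002 0 0 0; -.002 0 0 0"

```text
clock: 5.62
tcp_pos: [0.4804, 0.0807, 0.0307]
orientation: [-0.178, -3.129, 0.001]
contact_force: [-10.0, 1.0, 9.2]
grip_width: 0.0853
gripper_force: 5.6
```

```bash
python3 -c "
from st import *
show()"
```

```text
t 5.625 tcp holder mm [-125.8   -1.1   30.7] F -10.077012782197038 -0.11407745324006413 9.203523068500397 yaw err 0.0070053526094578265
```

```bash
python3 - <<'E'
from st import *
C=cam('wrist');p,D=eyes.grab_frame('wrist');p2,D2=eyes.grab_frame('side')
a=cv2.resize(p[:,:,::-1],(480,360));b=cv2.resize(p2[100:280,180:320,::-1],(320,411))
im=np.zeros((411,800,3),np.uint8);im[:360,:480]=a;im[:,480:]=b
cv2.imwrite('pics/w3.png',im);show()
E
```

```text
t 5.725 tcp holder mm [-125.7   -1.1   30.7] F -9.049956689001089 -0.6737088135400211 7.427820963057447 yaw err -0.0019800602145784814
```

View pics/w3.png

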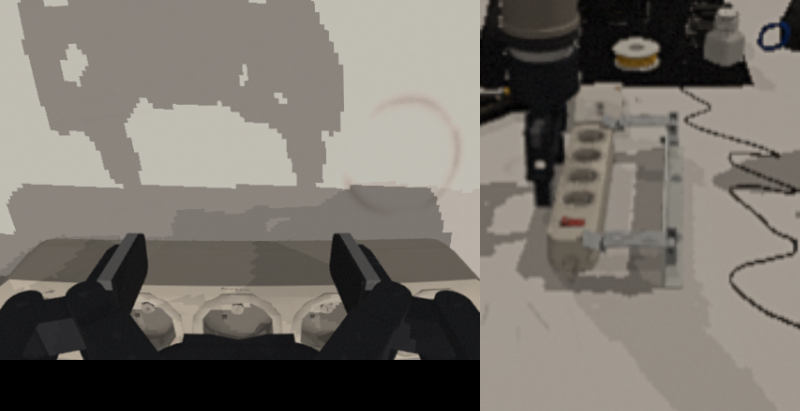

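Emit:
arm_command --plan ".004 0 0 0; .004 0 -.004 0; 0 0 -.003 0; 0 0 0 0"

```text
clock: 6.22
tcp_pos: [0.4767, 0.0819, 0.0388]
orientation: [0.18, 3.135, 0.001]
contact_force: [-0.9, 0.4, -0.1]
grip_width: 0.085
gripper_force: 0.0
```

```bash
python3 -c "
from st import *
show()"
```

```text
t 6.225 tcp holder mm [-129.6   -0.4   38.8] F -0.90006113552598 0.3218947477812451 -0.1467884689617598 yaw err 0.05773625435619607
```

Emit:
arm_command --plan "-.002 0 0 0; -.002 0 0 0; -.002 0 0 0; -.002 0 0 0; -.002 0 0 0; -.002 0 0 0"

```text
clock: 6.98
tcp_pos: [0.4818, 0.0809, 0.0373]
orientation: [-0.176, -3.124, 0.001]
contact_force: [-18.2, 2.8, 15.9]
grip_width: 0.0853
gripper_force: 9.4
```

```bash
python3 -c "
from st import *
show()"
```

```text
t 6.975 tcp holder mm [-124.4   -0.8   37.3] F -18.367638909723162 0.694043940360376 15.908875364658417 yaw err -0.04916094306903251
```

Emit:
arm_command --plan ".003 0 -.001 0; 0 0 -.001 0; 0 0 0 0"

```text
clock: 7.35
tcp_pos: [0.4828, 0.0807, 0.0396]
orientation: [-0.178, -3.132, 0.001]
contact_force: [-6.1, 1.0, 0.0]
grip_width: 0.0853
gripper_force: 3.1
```

```bash
python3 - <<'E'
from st import *
show()
p2,D2=eyes.grab_frame('side');p,D=eyes.grab_frame('top')
show()
im=np.zeros((600,800,3),np.uint8);im[:,:440]=cv2.resize(p2[120:270,195:305,::-1],(440,600),interpolation=cv2.INTER_CUBIC);im[:330,440:]=cv2.resize(p[145:245,170:280,::-1],(360,330),interpolation=cv2.INTER_CUBIC)
cv2.imwrite('pics/s4.png',im)
E
```

```text
t 7.35 tcp holder mm [-123.4   -0.8   39.6] F -6.217447093843422 0.253094945854636 0.018561975079545268 yaw err 0.001985497392879719
t 7.45 tcp holder mm [-123.4   -0.8   39.6] F -7.162950944122632 0.1111903446406528 -0.2582250651182878 yaw err -9.931828867937592e-05
```

View pics/s4.png

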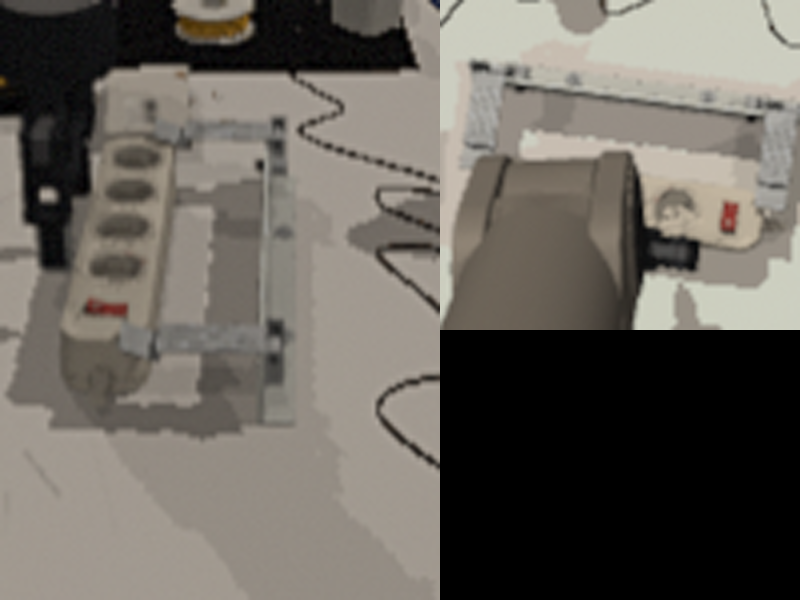

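Emit:
arm_command --plan "-.0015 0 -.0003 0; -.0015 0 -.0003 0; -.0015 0 -.0003 0; -.0015 0 -.0003 0"

```text
clock: 7.95
tcp_pos: [0.4855, 0.0802, 0.0402]
orientation: [-0.178, -3.126, 0.002]
contact_force: [-13.9, 2.4, 5.1]
grip_width: 0.0858
gripper_force: 7.2
```

```bash
python3 -c "
from st import *
show()"
```

```text
t 7.95 tcp holder mm [-120.6   -1.    40.2] F -14.055242045978714 0.8458025709249242 5.06182679677152 yaw err -0.009814703954185147
```

Emit:
arm_command --plan "0 0 -.0007 0; -.001 0 -.0003 0; -.001 0 -.0003 0; -.001 0 -.0003 0"

```text
clock: 8.45
tcp_pos: [0.4871, 0.08, 0.0416]
orientation: [-0.177, -3.123, 0.002]
contact_force: [-17.7, 3.0, 9.4]
grip_width: 0.0855
gripper_force: 9.6
```

```bash
python3 -c "
from st import *
show()"
```

```text
t 8.45 tcp holder mm [-119.1   -1.    41.6] F -17.9269906095205 0.9553192001688688 9.410303811843034 yaw err -0.021859793896660363
```

Emit:
arm_command --plan ".006 0 0 0; .012 0 0 0; 0 0 0 0; 0 -.022 0 0; 0 -.022 0 0; 0 -.022 0 0; 0 -.022 0 0; 0 0 0 0; 0 0 0 0" --hand 1

```text
clock: 9.57
tcp_pos: [0.4668, -0.005, 0.0432]
orientation: [0.18, 3.135, 0.001]
contact_force: [0.1, -0.3, 1.5]
grip_width: -0.0005
gripper_force: 0.0
```

```bash
python3 -c "
from st import *
show()"
```

```text
t 9.575 tcp holder mm [-129.6  -87.8   43.2] F 0.10370472064116483 -0.3026225801988702 1.5123470161008887 yaw err 0.044519914068045216
```

Emit:
arm_command --plan "-.005 0 -.001 0; -.004 0 0 0; -.002 0 -.0006 0; -.0015 0 -.0006 0; -.0015 0 -.0006 0; -.0015 0 -.0006 0; -.001 0 -.0004 0"

```text
clock: 10.45
tcp_pos: [0.4789, -0.0073, 0.0457]
orientation: [-0.178, -3.129, 0.001]
contact_force: [-7.4, 0.6, -1.5]
grip_width: 0.0001
gripper_force: 3.3
```

```bash
python3 -c "
from st import *
show()"
```

```text
t 10.45 tcp holder mm [-117.3  -88.7   45.7] F -7.388293648248371 -0.27061335718415436 -1.5289897705539541 yaw err 0.01306433676530182
```

Emit:
arm_command --plan "-.0015 0 -.0003 0; -.0015 0 -.0003 0; -.0015 0 -.0003 0; -.0015 0 -.0003 0"

```text
clock: 10.95
tcp_pos: [0.4852, -0.0086, 0.0471]
orientation: [-0.18, -3.13, 0.002]
contact_force: [-5.2, -1.5, 0.1]
grip_width: -0.0
gripper_force: 3.0
```

```bash
python3 -c "
from st import *
show()"
```

```text
t 10.95 tcp holder mm [-110.9  -89.3   47.1] F -5.034179388425582 -2.1201244072258283 0.07993961959604248 yaw err 0.05339163787973625
```

Emit:
arm_command --plan "-.0015 0 0 0; -.0015 0 0 0; -.0015 0 0 0; -.0015 0 0 0; -.0015 0 0 0"

```text
clock: 11.58
tcp_pos: [0.4925, -0.0097, 0.047]
orientation: [-0.18, -3.13, 0.002]
contact_force: [-6.2, -2.7, -0.3]
grip_width: 0.0
gripper_force: 3.1
```

```bash
python3 -c "
from st import *
show()"
```

```text
t 11.575 tcp holder mm [-103.5  -89.5   47. ] F -5.8706474836694 -3.4346003294656557 -0.25926648967085764 yaw err 0.06551377768775316
```

Emit:
arm_command --plan ".014 0 0 0; .015 0 0 0; 0 .045 .001 0; 0 .045 0 0; 0 .045 0 0; 0 .042 0 0; 0 0 0 0; -.004 0 0 0; -.003 0 0 0; -.0015 0 -.0003 0; -.0015 0 -.0003 0; -.0015 0 -.0003 0"

```text
clock: 13.08
tcp_pos: [0.4958, 0.1681, 0.0473]
orientation: [-0.181, -3.131, 0.001]
contact_force: [-5.6, 2.6, -0.5]
grip_width: -0.0001
gripper_force: 3.0
```

```bash
python3 -c "
from st import *
show()"
```

```text
t 13.075 tcp holder mm [-120.4   87.5   47.3] F -5.889237734817985 1.9200423282810868 -0.46208429835781606 yaw err 0.09172623599628978
```

Emit:
arm_command --plan "-.0015 0 -.0002 0; -.0015 0 -.0002 0; -.0015 0 0 0; -.0015 0 0 0; -.0015 0 0 0; -.0015 0 0 0"

```text
clock: 13.82
tcp_pos: [0.5055, 0.1676, 0.0478]
orientation: [-0.18, -3.132, -0.0]
contact_force: [-3.8, 4.7, -0.7]
grip_width: -0.0004
gripper_force: 2.5
```

Emit:
arm_command --plan "-.0015 0 0 0; -.0015 0 0 0; -.0015 0 0 0; -.0015 0 0 0; -.0015 0 0 0; -.0015 0 0 0"

```text
clock: 14.58
tcp_pos: [0.5145, 0.1665, 0.0477]
orientation: [-0.18, -3.132, -0.0]
contact_force: [-5.1, 3.2, -1.5]
grip_width: 0.0001
gripper_force: 2.4
```

```bash
python3 -c "
from st import *
show()"
```

```text
t 14.575 tcp holder mm [-101.7   88.1   47.7] F -5.398728347984988 2.575182307067821 -1.4963282845714474 yaw err 0.07954027427895065
```

Emit:
arm_command --plan ".014 0 0 0; .006 0 0 0; 0 -.044 .003 0; 0 -.044 .003 0; 0 0 0 0; 0 0 0 0; -.006 0 0 0; -.004 0 -.0003 0; -.002 0 -.0005 0; -.0015 0 -.0005 0; -.0015 0 -.0005 0; -.0015 0 -.0005 0" --hand -1

```text
clock: 16.08
tcp_pos: [0.503, 0.0796, 0.0447]
orientation: [-0.18, -3.136, -0.0]
contact_force: [-0.1, -0.3, 0.5]
grip_width: 0.0854
gripper_force: 0.0
```

```bash
python3 -c "
from st import *
show()"
```

```text
t 16.075 tcp holder mm [-103.2    0.4   44.7] F -0.04567810567236787 -0.33320749490195833 0.5106415693628785 yaw err 0.05711606059553736
```

Emit:
arm_command --plan ".002 0 .006 0; 0 0 0 0; -.002 0 0 0; -.002 0 0 0; -.0015 0 -.0005 0; -.0015 0 -.0005 0; -.0015 0 -.0005 0"

```text
clock: 16.95
tcp_pos: [0.5052, 0.0791, 0.0391]
orientation: [-0.179, -3.128, 0.001]
contact_force: [-9.8, 1.4, 1.6]
grip_width: 0.0853
gripper_force: 4.9
```

```bash
python3 -c "
from st import *
show()"
```

```text
t 16.95 tcp holder mm [-101.     0.2   39.1] F -9.85122568614217 0.3116451178230446 1.5591104703027368 yaw err 0.02056120619022351
```

Emit:
arm_command --plan "-.0015 0 -.0003 0; -.0015 0 -.0003 0; -.0015 0 -.0003 0"

```text
clock: 17.32
tcp_pos: [0.5093, 0.0785, 0.0398]
orientation: [-0.178, -3.127, 0.002]
contact_force: [-10.0, 1.2, 2.1]
grip_width: 0.0855
gripper_force: 5.0
```

```bash
python3 -c "
from st import *
show()"
```

```text
t 17.325 tcp holder mm [-96.8  -0.   39.8] F -10.060815650916176 0.011704869005847662 2.1328434407312336 yaw err 0.005095017410377014
```

Emit:
arm_command --plan "-.0015 0 -.0003 0; -.0015 0 -.0002 0; -.0015 0 -.0001 0; -.0015 0 0 0; -.0015 0 0 0; -.0015 0 0 0; -.0015 0 0 0; -.0015 0 0 0"

```text
clock: 18.32
tcp_pos: [0.5215, 0.077, 0.0403]
orientation: [-0.178, -3.128, 0.002]
contact_force: [-8.8, 0.7, -0.0]
grip_width: 0.0851
gripper_force: 4.4
```

Emit:
arm_command --plan "-.0015 0 0 0; -.0015 0 0 0; -.0015 0 0 0; -.0015 0 0 0"

```text
clock: 18.82
tcp_pos: [0.5276, 0.0762, 0.0403]
orientation: [-0.179, -3.128, 0.002]
contact_force: [-8.3, 1.0, -2.3]
grip_width: 0.0851
gripper_force: 3.9
```

```bash
python3 - <<'E'
from st import *
show()
C=cam('wrist');p,D=eyes.grab_frame('wrist');cv2.imwrite('pics/w5.png',p[:,:,::-1]);show()
E
```

```text
t 18.825 tcp holder mm [-78.3  -0.2  40.3] F -8.321219142842633 0.09037325648412087 -2.3498211060487377 yaw err 0.02048788914873368
t 18.875 tcp holder mm [-78.   -0.1  40.3] F -7.987882937292547 0.18945325711685812 -1.971838258607321 yaw err 0.021113361014455365
```

View pics/w5.png

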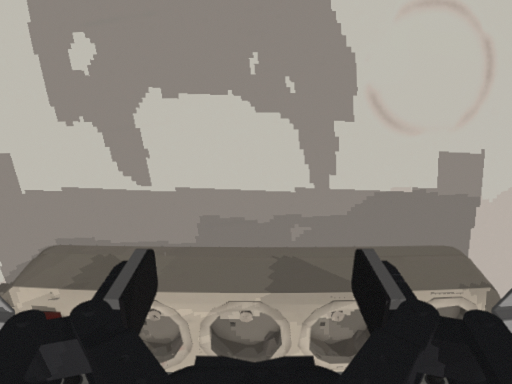

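Emit:
arm_command --plan "-.0015 0 0 0; -.0015 0 0 0; -.0015 0 0 0; -.0015 0 0 0; -.0015 0 0 0"

```text
clock: 19.5
tcp_pos: [0.5354, 0.0754, 0.0402]
orientation: [-0.179, -3.129, 0.002]
contact_force: [-6.6, 0.2, -2.9]
grip_width: 0.0855
gripper_force: 3.3
```

```bash
python3 -c "
from st import *
show()"
```

```text
t 19.5 tcp holder mm [-70.6  -0.1  40.2] F -6.627619271758196 -0.5750114714297351 -2.888892403047481 yaw err 0.021089608444688757
```

Emit:
arm_command --plan ".006 0 0 0; .008 0 -.003 0; 0 -.03 -.002 0; 0 -.03 0 0; 0 -.027 0 0; 0 0 0 0; 0 0 0 0; -.006 0 0 0; -.004 0 0 0; -.0015 0 -.0003 0; -.0015 0 -.0003 0; -.0015 0 -.0003 0" --hand 1

```text
clock: 21.0
tcp_pos: [0.5273, -0.01, 0.0467]
orientation: [-0.178, -3.131, -0.001]
contact_force: [-4.0, 1.8, -1.4]
grip_width: -0.0002
gripper_force: 2.1
```

```bash
python3 -c "
from st import *
show()"
```

```text
t 21.0 tcp holder mm [-68.9 -85.9  46.7] F -4.141431031318344 1.3382893522919428 -1.4381095911587438 yaw err -0.0058548509890732625
```

Emit:
arm_command --plan "-.001 0 0 0; -.001 0 0 0; -.001 0 0 0"

```text
clock: 21.38
tcp_pos: [0.5303, -0.0109, 0.0468]
orientation: [-0.179, -3.131, -0.0]
contact_force: [-9.0, 2.8, 1.8]
grip_width: 0.0001
gripper_force: 4.7
```

Emit:
arm_command --plan "-.001 0 0 0; -.001 0 0 0"

```text
clock: 21.62
tcp_pos: [0.531, -0.0111, 0.0467]
orientation: [-0.179, -3.129, -0.001]
contact_force: [-12.2, 2.9, 6.2]
grip_width: 0.0005
gripper_force: 6.4
```

```bash
python3 -c "
from st import *
show()"
```

```text
t 21.625 tcp holder mm [-65.1 -86.6  46.7] F -12.470090760850056 1.4784672889968984 6.169125168231645 yaw err 0.03263293308731475
```

Emit:
arm_command --plan "-.001 0 -.0006 0; -.0005 0 -.0004 0; 0 0 0 0"

```text
clock: 22.0
tcp_pos: [0.5331, -0.0118, 0.0474]
orientation: [-0.18, -3.13, 0.001]
contact_force: [-8.2, 1.0, -2.2]
grip_width: -0.0
gripper_force: 4.0
```

```bash
python3 -c "
from st import *
show()"
```

```text
t 22.0 tcp holder mm [-63.  -87.   47.4] F -8.251088282647636 0.11375632155923954 -2.157255516370498 yaw err 0.05161479058013167
```

Emit:
arm_command --plan "-.001 0 -.0002 0; -.001 0 -.0002 0"

```text
clock: 22.25
tcp_pos: [0.5332, -0.0118, 0.0474]
orientation: [-0.179, -3.126, 0.0]
contact_force: [-13.5, 2.6, -0.2]
grip_width: -0.0001
gripper_force: 6.6
```

Emit:
arm_command --plan "-.001 0 -.0002 0; 0 0 0 0"

```text
clock: 22.5
tcp_pos: [0.5332, -0.0118, 0.0474]
orientation: [-0.179, -3.124, 0.0]
contact_force: [-13.7, 3.1, 1.6]
grip_width: -0.0001
gripper_force: 7.0
```

```bash
python3 -c "
from st import *
show()"
```

```text
t 22.5 tcp holder mm [-62.8 -87.   47.4] F -13.99329838787818 1.4982525774500999 1.5911965638391399 yaw err 0.04207868534043089
```

Emit:
arm_command --plan ".008 0 0 0; .012 0 0 0; 0 .045 0 0; 0 .045 0 0; 0 .045 0 0; 0 .039 0 0; 0 0 0 0; -.004 0 0 0; -.002 0 0 0; -.0015 0 -.0002 0; -.0015 0 -.0002 0; -.0015 0 -.0002 0"

```text
clock: 24.0
tcp_pos: [0.5466, 0.1608, 0.0492]
orientation: [-0.181, -3.13, 0.003]
contact_force: [-9.9, -0.5, 8.4]
grip_width: -0.0003
gripper_force: 5.2
```

```bash
python3 -c "
from st import *
show()"
```

```text
t 24.0 tcp holder mm [-69.1  86.   49.2] F -9.808401968831001 -1.5837957950456054 8.449701618809463 yaw err 0.09467052843259167
```

Emit:
arm_command --plan "0 0 -.0008 0; -.001 0 -.0003 0; -.001 0 -.0002 0"

```text
clock: 24.38
tcp_pos: [0.5497, 0.1612, 0.0501]
orientation: [-0.18, -3.132, 0.002]
contact_force: [-7.1, 0.0, -2.5]
grip_width: 0.0
gripper_force: 3.4
```

```bash
python3 -c "
from st import *
show()"
```

```text
t 24.375 tcp holder mm [-66.1  86.7  50.1] F -7.053416448645215 -0.8051771694746667 -2.5048185131214757 yaw err 0.05719303764796168
```

Emit:
arm_command --plan "-.001 0 .0002 0; -.001 0 .0002 0; -.0005 0 0 0"

```text
clock: 24.75
tcp_pos: [0.5521, 0.1614, 0.05]
orientation: [-0.179, -3.132, 0.001]
contact_force: [-7.0, 0.7, -0.9]
grip_width: 0.0001
gripper_force: 3.6
```

```bash
python3 -c "
from st import *
show()"
```

```text
t 24.75 tcp holder mm [-63.7  87.2  50. ] F -7.00861080272071 -0.12313717012335634 -0.8524043005636712 yaw err 0.03486445608995897
```

Emit:
arm_command --plan "-.001 0 0 0; -.001 0 0 0; -.0005 0 0 0"

```text
clock: 25.12
tcp_pos: [0.5527, 0.1615, 0.0498]
orientation: [-0.178, -3.128, 0.001]
contact_force: [-13.1, 1.5, 5.1]
grip_width: -0.0002
gripper_force: 6.5
```

```bash
python3 -c "
from st import *
show()"
```

```text
t 25.125 tcp holder mm [-63.1  87.4  49.8] F -13.188547284848344 0.002064575443379235 5.055528484123912 yaw err 0.006336944300506036
```

Emit:
arm_command --plan "-.0007 0 -.0006 0; -.0005 0 -.0003 0"

```text
clock: 25.38
tcp_pos: [0.5529, 0.1614, 0.05]
orientation: [-0.178, -3.126, 0.002]
contact_force: [-14.1, 2.4, 0.5]
grip_width: -0.0002
gripper_force: 6.7
```

```bash
python3 -c "
from st import *
show()"
```

```text
t 25.375 tcp holder mm [-63.   87.3  50. ] F -14.259605901515807 0.7840851493979082 0.5172632995325515 yaw err -0.015679743866960288
```

Emit:
arm_command --plan ".012 0 0 0; .02 0 0 0; .02 -.02 -.04 0; .015 -.035 -.05 0; 0 -.035 -.05 0; 0 0 -.05 0; 0 0 0 0; 0 0 0 0"

```text
clock: 26.38
tcp_pos: [0.4817, 0.0795, 0.2415]
orientation: [0.18, 3.134, 0.002]
contact_force: [-1.0, -0.0, -0.6]
grip_width: -0.0004
gripper_force: 0.0
```

```bash
python3 - <<'E'
from st import *
show();s=r.get_obs()
C=cam('wrist');p,D=eyes.grab_frame('wrist');np.savez('w6.npz',p=p,D=D,o=C[2],A=C[3])
cv2.imwrite('pics/w6.png',cv2.resize(p[:,:,::-1],(800,600)))
h=cv2.cvtColor(p,cv2.COLOR_RGB2HSV)
m=cv2.inRange(h,(170,120,80),(180,255,255))|cv2.inRange(h,(0,150,80),(6,255,255))
n,l,st,ce=cv2.connectedComponentsWithStats(m);i=1+st[1:,4].argmax();q=onplane(C,ce[i],.0445)[0]
print('rocker',st[i],q,(q-o)@x*1e3,(q-o)@y*1e3)
E
```

```text
t 26.375 tcp holder mm [-124.4   -2.1  241.5] F -0.9911135594820836 -0.14272737997372598 -0.5972619959931706 yaw err 0.05855897346245887
rocker [160 237  13  17 130] [ 0.56696981 -0.02461223  0.0445    ] -27.82885893130794 -95.8958859992256
```

View pics/w6.png

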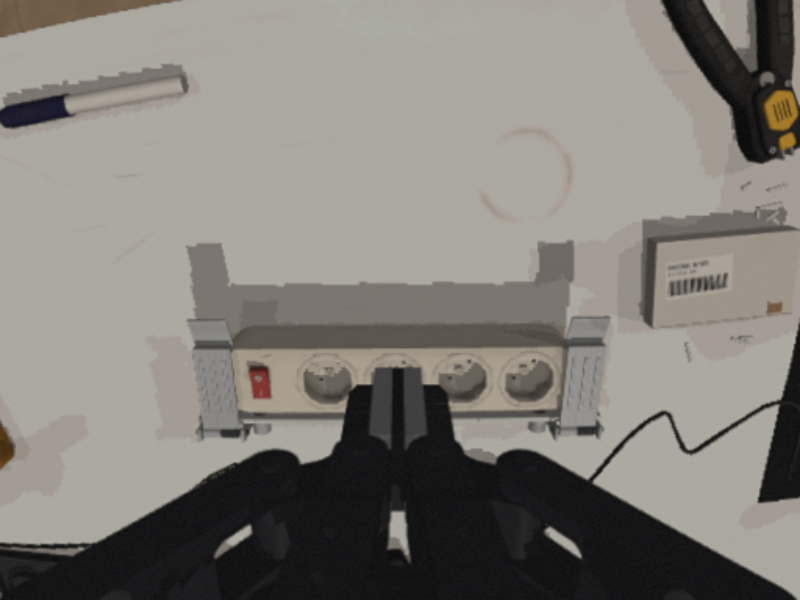

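Emit:
arm_command --plan "-.04 -.045 .04 0; -.0414 -.045 .04 0; 0 0 .04 0; 0 0 .03 0; 0 0 .02 0; 0 0 0 0; 0 0 0 0"

```text
clock: 27.3
tcp_pos: [0.5419, -0.0056, 0.0825]
orientation: [-0.18, -3.136, 0.0]
contact_force: [-0.3, -0.8, 0.5]
grip_width: 0.0002
gripper_force: 0.0
```

```bash
python3 - <<'E'
from st import *
show()
c=eyes.calibration('wrist')
for f,b in (('w1.npz',[[231,266],[571,604]]),('w6.npz',[[198,230],[570,605]])):
    d=np.load(f);C=(c,192/np.tan(np.radians(c['fov_y'])/2),d['o'],d['A']);P=cloud(C,d['D']);k=1.5625
    v0,v1=((335,380) if f=='w1.npz' else (358,405))
    for a,e in b: print(f,np.median(P[int(v0/k):int(v1/k),int((a+6)/k):int((e-6)/k),2]))
    a,e=(0,0) if f=='w1.npz' else (1,1)
    for a,e in b: print(' lead',np.median(P[int((v0-30)/k):int((v0-20)/k),int((a+6)/k):int((e-6)/k),2]))
E
```

```text
t 27.3 tcp holder mm [-54.9 -79.9  82.5] F -0.17257089783506793 -0.7940833983429657 0.5225807481766178 yaw err 0.05386375019037245
w1.npz 0.04737482289664996
w1.npz 0.04688952321949896
 lead 0.04543412842354816
 lead 0.044380939566129124
w6.npz 0.04723593522069683
w6.npz 0.04691276800484698
 lead 0.044768123428982454
 lead 0.04339998151596647
```

Emit:
arm_command --plan "-.006 -.006 .006 0; -.006 -.006 .007 0; 0 0 .006 0; 0 0 0 0; 0 0 0 0"

```text
clock: 27.92
tcp_pos: [0.5522, -0.0187, 0.0635]
orientation: [-0.18, -3.136, -0.0]
contact_force: [-0.3, 1.2, 0.0]
grip_width: -0.0001
gripper_force: 0.0
```

```bash
python3 -c "
from st import *
show()"
```

```text
t 27.925 tcp holder mm [-43.1 -91.7  63.5] F -0.4098323922206534 1.1242566521568844 0.029844036676597536 yaw err 0.0460543229921468
```

Emit:
arm_command --plan "0 0 .001 0; 0 0 .001 0; 0 0 .001 0; 0 0 .001 0; 0 0 0 0"

```text
clock: 28.55
tcp_pos: [0.5517, -0.0187, 0.0594]
orientation: [-0.18, -3.135, -0.0]
contact_force: [-1.2, 0.1, 1.9]
grip_width: 0.0001
gripper_force: 1.2
```

Emit:
arm_command --plan "0 0 .0007 0; 0 0 .0007 0; 0 0 0 0"

```text
clock: 28.92
tcp_pos: [0.5514, -0.0187, 0.0579]
orientation: [-0.18, -3.135, -0.0]
contact_force: [-4.5, 1.5, 3.7]
grip_width: 0.0001
gripper_force: 2.2
```

Emit:
arm_command --plan "0 0 .0006 0; 0 0 .0006 0; 0 0 0 0"

```text
clock: 29.3
tcp_pos: [0.5514, -0.0187, 0.0573]
orientation: [-0.18, -3.134, -0.001]
contact_force: [-8.5, 1.2, 11.3]
grip_width: 0.0001
gripper_force: 6.5
```

Emit:
arm_command --plan "0 0 -.003 0; 0 0 -.01 0; .02 .03 -.04 0; .02 .04 -.05 0; .02 .03 -.04 0; 0 0 -.02 0; 0 0 0 0; 0 0 0 0"

```text
clock: 30.3
tcp_pos: [0.5051, 0.084, 0.216]
orientation: [-0.181, -3.136, 0.0]
contact_force: [-0.2, 0.5, -0.3]
grip_width: -0.0001
gripper_force: 0.0
```

```bash
python3 - <<'E'
from st import *
show()
C=cam('wrist');p,D=eyes.grab_frame('wrist');np.savez('w7.npz',p=p,D=D,o=C[2],A=C[3])
def cr(p,C,w=70,h=40):
    q=o+x*-.0278+y*-.0955+np.array([0,0,.0445]);v=(q-C[2])@C[3];s=np.array([v[0]/-v[2],-v[1]/-v[2]])
    u=s*(1+C[0]['k1']*(s@s))*C[1]+[C[0]['cx'],C[0]['cy']];u=u.astype(int);return p[max(0,u[1]-h):u[1]+h,max(0,u[0]-w):u[0]+w,::-1]
d=np.load('w6.npz');C6=(C[0],C[1],d['o'],d['A'])
a=cv2.resize(cr(d['p'],C6),(700,290),interpolation=cv2.INTER_CUBIC);b=cv2.resize(cr(p,C),(700,290),interpolation=cv2.INTER_CUBIC)
cv2.imwrite('pics/rk.png',np.vstack([a,b]))
h=cv2.cvtColor(p,cv2.COLOR_RGB2HSV)
m=cv2.inRange(h,(170,120,80),(180,255,255))|cv2.inRange(h,(0,150,80),(6,255,255))
n,l,st,ce=cv2.connectedComponentsWithStats(m);i=1+st[1:,4].argmax();q=onplane(C,ce[i],.0445)[0]
print('rocker',(q-o)@x*1e3,(q-o)@y*1e3)
E
```

```text
t 30.3 tcp holder mm [-101.6    5.   216. ] F -0.2750684673936917 0.4720392683824312 -0.2792866761635766 yaw err 0.10280196472205617
rocker -28.08661537420557 -95.87648812499995
```

View pics/rk.png

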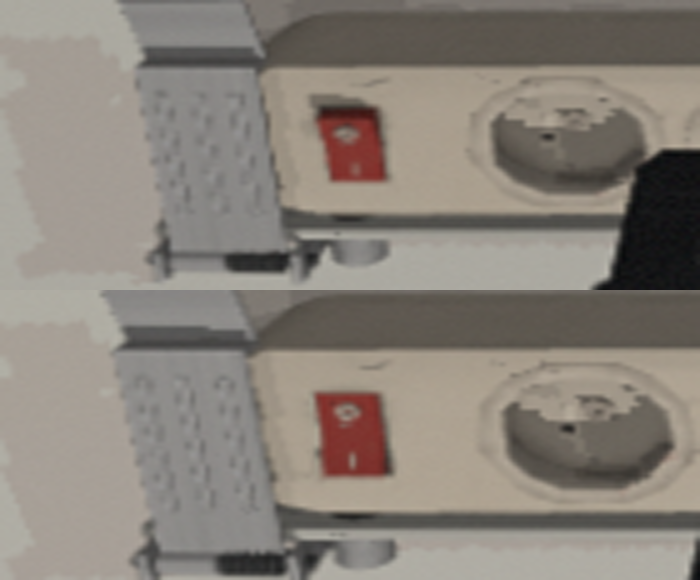

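```bash
python3 -c "
from h import *
print(ticket.hand_in())"
```

```text
the job is handed in; nothing more can be done
None
```

The job is handed in, with no verdict returned: the camera showed the strip flush against the rail, both hooks down and the rocker on. The highest push force I read was about 18 N per axis, or about 24 N with the downward component, against the 25 N limit. That was read only at the end of each move, so I can't rule out a brief peak above it.

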